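# Find the hidden childproof catch and open the medicine drawer

## Task

The drawer of the white medicine box is held by a childproof catch: a flush plate hidden somewhere in the box's plain white top. Feel across the top with the fingertips, without forcing anything, until you find the plate that gives; press it down so that the drawer springs part-way out, then push the drawer fully open with the fingertips against the inside of its front. Take nothing out of the drawer, and leave everything standing around the box where it is, neither lifted nor knocked.

Things in the scene. Friction and masses are not known exactly. Their poses are not given: they have to be found in the camera images.
- medbox: white medicine box, held to the table by suction feet so it stays put; case 320 mm along its x, 214 mm along its y, 80 mm high; origin at the centre of its underside, z up. The drawer opens toward the box's -x (about the robot's right); its pale wooden front, 12 mm thick and as wide as the box, is outside the case's -x end, top edge 78 mm above the table
- panel_mid (a point): centre of the box's flat white top, 80 mm above the table, axes as the box. A rigid sheet (144 mm along x, 104 mm along y, centred here, 0.5 mm below the rim) holds the square release plate, whose place differs each time and is not reported: its centre lies within 40 mm of here along the box's x and 20 mm along its y. Only the plate gives
- catch (a joint): how far the release plate is pressed, in m: 0 at rest, 0.005 at its stop; from about 0.004 on the drawer is free. The plate is 50 mm square, white as the sheet, sides parallel to the box, top 1.5 mm below the sheet. It begins to give at about 2 N, reaches its stop at about 5 N and springs back when let go
- drawer (a joint): how far the drawer is out, in m: 0 shut, 0.140 at its outer stop. When the catch lets go a spring drives it to about 0.07 to 0.08 within a second and it stays there; beyond that it slides with 1 N of friction and a damper (14 N per m/s) and stays where it is left
- front_inner_edge (a point): middle of the top edge of the drawer front's inner face, 78 mm above the table; moves with the drawer. The wooden front lies from here to 12 mm toward the box's -x. Shut, this face touches the case. Behind it is an open tray, floor 17 mm above the table, with nothing higher than 24 mm above the table within 75 mm of the face
- tumbler: clear drinking glass, 81 mm wide, 91 mm high, standing loose left of the box; leave alone; origin at the centre of its underside
- mug: sea-green mug, 96 mm high, 86 mm wide with a handle, standing loose right of the box; leave alone; origin at the centre of its underside
- jar: glass jar with a golden lid, 60 mm wide, 90 mm high, standing loose at the right; leave alone; origin at the centre of its underside
- salve: flat white pot, 90 mm wide, 32 mm high, lying loose in the rear of the drawer; it stays in there; origin at the centre of its underside
- flask: small white flask with a black cap, 104 mm long, 50 mm wide, 32 mm thick, lying loose in the rear of the drawer; it stays in there; origin at the centre of its foot

How it is judged (in metres and radians):
On the way, in this order (a step that is already met when the one before it is completed fails the run):
1. the release plate is pressed down by the robot, the drawer still shut (value of joint catch above 0.002 m and contact force between the fingers and medbox above 1 N and value of joint drawer below 0.02 m).
2. the drawer has sprung part-way out (value of joint drawer above 0.055 m).
3. the drawer is pushed fully open (value of joint drawer above 0.128 m), for 0.1 s.
At the end, for the whole second after the job is handed in: the drawer is out to within 12 mm of its outer stop (0.128 m or more) and at rest, the release plate has come up again (less than 1.5 mm down), and glass, mug and jar are within 20 mm of where they stood (value of joint drawer above 0.128 m and velocity of joint drawer below 0.01 m/s and value of joint catch below 0.0015 m and distance of each of tumbler, mug, jar from where it was at the start of the episode below 0.02 m); the robot touches nothing.
It fails at once if a bystander is knocked, moved or lifted (20 mm) (distance of any of tumbler, mug, jar from where it was at the start of the episode above 0.02 m or angle between any of tumbler, mug, jar's own z axis and vertical above 0.3 rad).
It fails at once if the box is forced: pressed or pushed with more than 150 N (contact force between any of the fingers, the arm and medbox above 150 N).
It fails at once if something is lifted out of the drawer (height (world z) of salve above 0.06 m or height (world z) of flask above 0.07 m).
It also fails if it takes over 64 s, if anything falls off the work surface, if the arm or the gripper's body presses on something with over 40 N, if the wrist force passes 120 N, or if a joint passes its speed limit or range.

## Robot

A 6-joint arm with a two-finger parallel gripper is mounted at the origin on the work surface; the furniture and walls round the work are solid. World frame = base frame: x ahead of the robot, y to its left, z up, the work surface at z = 0. Lengths are in mm, angles in rad, forces in N, time in s.
With the tool pointing down it reaches from about 425 to 925 mm from the base axis. Payload 12.5 kg.
Tool frame: the origin (TCP) lies midway between the tips of the shut fingers; the grasp point (between the pads) lies 19 mm behind it; z points along the fingers, y is the line along which they close (so a half turn about z gives the same grasp; the last joint's range is limited). The gripper opens to 85 mm and grips with 20 to 120 N. Pads are 22 mm wide; open, the fingers measure 114 mm over their backs; the gripper's body (76 mm by 85 mm) begins 54 mm behind the grasp point. The pads swing forward as they close: fully open they stand 13 mm farther back than shut.
Start: joints at [-1.307, 0.491, 1.559, -0, 1.092, -0.106], TCP at [225.916, -582.758, 231.327] pointing down, gripper open.
Joint ranges: [-3.1, 3.1], [-0.84, 2.19], [0.05, 2.79], [-1.13, 4.28], [0.06, 2.93], [-2.69, 2.69]. Speed limits (rad/s): [2.22, 2.22, 2.79, 3.14, 3.14, 3.14].

## Interface

Orientations are given as a unit quaternion [w, x, y, z].
In Python, from cell import robot gives the robot as it stands.
- The arm moves only by the shell command python3 -m jog 'ROWS' [OPENING] [FORCE]. ROWS is JSON, a list of rows, each an object with "travel": the shift along the tool's x, y, z as a fraction of full scale, a list of three; "delta_rot": the turn, a rotation vector about the tool's x, y, z as a fraction of full scale, a list of three. In form: [{"travel": [x, y, z], "delta_rot": [ax, ay, az]}, ...]. A call has 1 to 8 rows; each row shifts and turns the commanded pose from where the row before left it, along the tool's axes as they then stand; what a row does not reach is not made up. Full scale, the value 1, is 20 mm for a shift and 6 degrees for a turn. A row lasts 1/10 s, in which the tool goes at most 50 mm and 8.59 degrees, less where a joint would pass 70% of its speed; a pose out of reach is approached as far as the arm can. A call with a number of a shift or a turn outside -1 to 1 is refused whole. A call with a gripper value outside its range is refused whole. OPENING is the opening, from 0 (shut) to 1 (fully open), set as the call begins (- or left out, the last holds). The fingers move at their own pace and stop on an object; FORCE is the grip in N (left out, the last holds). Time passes only in rows, so rows that do not move let the fingers close. It gives the time, the measured TCP pose, the force, the opening and the grip force at its end, in the units of the state.
- robot.state(): the state, without advancing time (a new reading comes with each control period).
- robot.capture(name): name is "scene" or "top" or "wrist"; returns a dict with "image" (400x640x3 uint8, red, green, blue), "range_z" (400x640 float32, mm along the optical axis (not along the pixel's ray), 0 where there is no reading), "fovy" (degrees; the focal length in pixels is half the picture's height over the tangent of half this angle, whatever the lens; pixels are square), "cx", "cy" (the principal point, pixels), "pose" (4x4, takes a point from camera to world coordinates); the wrist camera has in their place "tool_from_camera" (4x4, takes a point from camera to tool coordinates, whose origin is the TCP and whose axes are the flange's). Camera axes: x right, y down, z forward; pixel columns grow to the right and rows downward; lengths in mm; the calibration is good to about 2 mm. A picture is of the moment at which its call begins: read the wrist's pose just before it.
- robot.hand_in(): hands the job in; it is judged then, once.
The state is a dict: "time": time; "joint_pos": joint angles; "joint_vel": joint speeds; "effort": joint torques, N m; "tcp_pos": TCP position; "ee_rot": TCP orientation; "ft_force": force on the tool from outside, world axes, zero at the start; "wrist_torque": the same for the moment, N m; "opening": finger opening in mm; "grasp_force": force on a finger pad.
Only numpy, scipy, OpenCV 4.12 (cv2) and the standard library are available. Lean on these libraries where they do the work, as an engineer would, in place of code of your own. Each camera call takes 0.05 s, during which the arm holds its last target. There are 200 camera calls.

## Working session

There is one attempt and no reset: what is moved stays moved. The work goes in short steps, Python scripts to look and compute and a shell command to move; the robot and the scene stay as the last step left them, time stands still between calls to the robot, and variables do not carry over. Pictures are saved under pics/ and viewed, at most 10 in all, crops included, and the job is handed in when it is done.

```bash
mkdir -p pics
python3 - <<'E'
from cell import robot
import cv2,numpy as np
print(robot.state())
for n in("top","scene"):
    c=robot.capture(n); np.savez(n+".npz",**c)
    print(n,c["fovy"],c["cx"],c["cy"],c["pose"])
    cv2.imwrite(f"pics/{n}.png",c["image"][:,:,::-1])
E
```

```text
{'time': 0.0, 'joint_pos': array([-1.30663085e+00,  4.91583577e-01,  1.55945396e+00,  1.47190309e-05,
        1.09170499e+00, -1.05603265e-01]), 'joint_vel': array([-0.00179675, -0.00030009, -0.00079432,  0.0005531 , -0.00104156,
        0.00112284]), 'effort': array([ 2.87269802e-03, -6.18444228e+01, -2.61589998e+01, -5.90541777e-05,
        4.04685183e-03, -4.00677754e-05]), 'tcp_pos': array([ 225.83748084, -582.52701328,  230.71126677]), 'ee_rot': array([-5.73645743e-04,  9.82957975e-01,  1.83829510e-01, -3.90252375e-05]), 'ft_force': array([ 0.09956981, -0.41625581, -0.05421184]), 'wrist_torque': array([-0.00877764, -0.01535452, -0.01282412]), 'grasp_force': 0.0, 'opening': 85.64573190618572}
top 45.7100289770773 311.6036446365993 192.22984213027374 [[ 1.21287866e-02 -9.93279452e-01  1.15103529e-01  4.28341172e+02]
 [-9.99926129e-01 -1.19568181e-02  2.18437153e-03 -3.58052442e+01]
 [-7.93419391e-04 -1.15121520e-01 -9.93351099e-01  1.41165112e+03]
 [ 0.00000000e+00  0.00000000e+00  0.00000000e+00  1.00000000e+00]]
scene 42.38980827830271 315.84811632758607 201.77132235033085 [[ 6.26024550e-01 -5.10910616e-01  5.89121044e-01 -4.19764585e+02]
 [-7.79705425e-01 -3.98134372e-01  4.83268530e-01 -8.39763457e+02]
 [-1.23576853e-02 -7.61878838e-01 -6.47601670e-01  1.20161189e+03]
 [ 0.00000000e+00  0.00000000e+00  0.00000000e+00  1.00000000e+00]]
```

View pics/top.png

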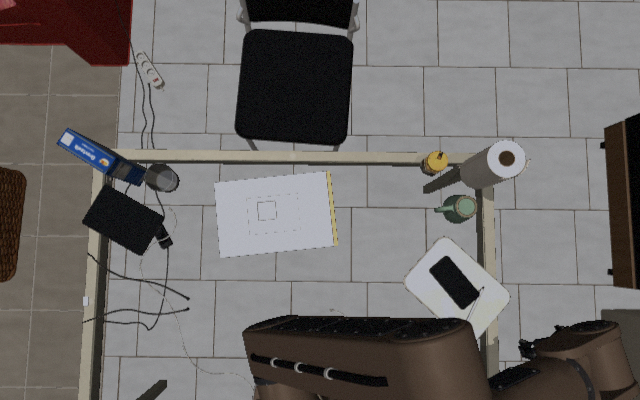

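View pics/scene.png

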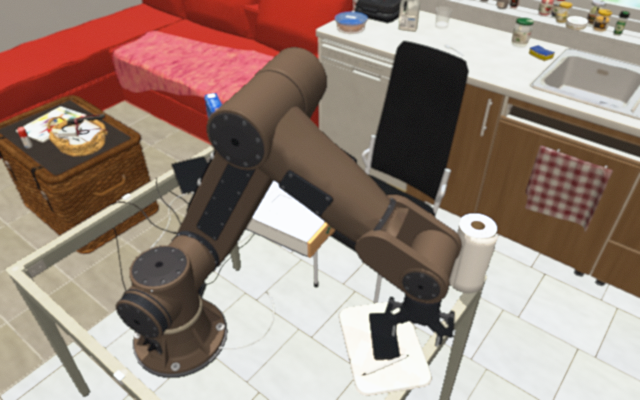

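The top view shows the white box at columns 215–338, rows 171–258, with its wooden front at the right end (col ~335). A faint sheet outline runs over cols 247–298, with a small square inside at about (267,211). The tumbler is at (162,178), the mug at (460,208) and the jar at (433,162).

```bash
cat > h.py <<'E'
import numpy as np,cv2
def load(n):
    c=dict(np.load(n+".npz")); return c
def f(c): return 200/np.tan(np.radians(float(c["fovy"]))/2)
def ray(c,u,v,z):
    P=c["pose"]; d=P[:3,:3]@np.array([(u-c["cx"])/f(c),(v-c["cy"])/f(c),1]); o=P[:3,3]
    return o+d*(z-o[2])/d[2]
def cloud(c):
    v,u=np.mgrid[:400,:640]; z=c["range_z"]
    p=np.stack([(u-c["cx"])/f(c)*z,(v-c["cy"])/f(c)*z,z],-1)
    return p@c["pose"][:3,:3].T+c["pose"][:3,3]
E
python3 - <<'E'
from h import *
c=load("top"); W=cloud(c); h=W[...,2]; img=c["image"].astype(int)
m=np.zeros((400,640),np.uint8); m[150:280,195:350]=(abs(h-80)<12)[150:280,195:350]
n,l,s,_=cv2.connectedComponentsWithStats(m); k=1+s[1:,4].argmax(); m=(l==k)
pts=W[m]; print(m.sum(),np.median(pts[:,2]))
r=cv2.minAreaRect(pts[:,:2].astype(np.float32)); print("box incl front",r,cv2.boxPoints(r))
for n,u,v,z in[("plate?",267,211,80),("sheetTL",247,198,80),("sheetBR",298,231,80)]:print(n,ray(c,u,v,z))
for n,(a,b,e,g) in dict(tumbler=(140,185,160,195),mug=(430,480,192,225),jar=(418,450,145,175)).items():
    q=W[e:g,a:b].reshape(-1,3); q=q[(q[:,2]>75)&(q[:,2]<110)]; print(n,len(q),q.min(0) if len(q) else 0,q.max(0) if len(q) else 0)
cv2.imwrite("pics/crop.png",cv2.resize(np.clip((img[165:265,205:345].astype(float)-150)*2.4,0,255).astype(np.uint8)[:,:,::-1],(784,560),interpolation=cv2.INTER_NEAREST))
E
```

```text
8938 79.39910426070685
box incl front ((521.0313720703125, 69.60490417480469), (214.70973205566406, 333.6498107910156), 6.5968918800354) [[ 395.2219    222.99197 ]
 [ 433.5527   -108.44872 ]
 [ 646.8408    -83.782166]
 [ 608.51      247.65854 ]]
plate? [527.99435951  91.91720592  80.        ]
sheetTL [564.06244647 149.191181    80.        ]
sheetBR [472.96055966   3.86856362  80.        ]
tumbler 162 [580.42365734 358.58830943  75.09728225] [659.62768263 438.94905679  96.65729847]
mug 504 [ 512.31835918 -496.09882747   75.06775105] [ 580.16212805 -401.47514897  102.63504514]
jar 347 [ 646.28995282 -416.45220375   75.77541096] [ 704.02764256 -358.67701372   96.71115154]
```

View pics/crop.png

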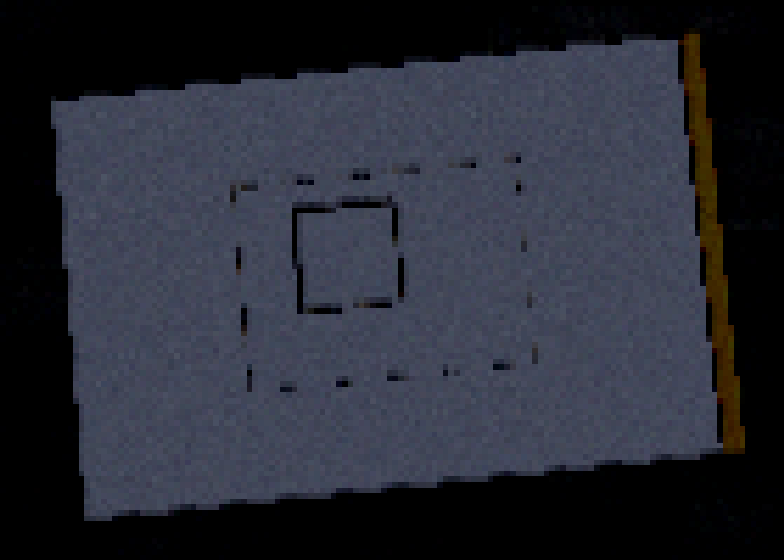

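The plate's seam shows at about pixel (267,211). That is world (528,92), or box-frame offset (+15,−10), which is within the allowed range. Next I'll shut the fingers and go there along a route that bulges outward.

```bash
python3 -m jog '[{"travel":[0.5,-0.35,0],"delta_rot":[0,0,0]},{"travel":[0.94,-0.66,0],"delta_rot":[0,0,0]},{"travel":[0.94,-0.66,0],"delta_rot":[0,0,0]},{"travel":[0.94,-0.66,0],"delta_rot":[0,0,0]},{"travel":[0.94,-0.66,0],"delta_rot":[0,0,0]},{"travel":[0.94,-0.66,0],"delta_rot":[0,0,0]},{"travel":[0.94,-0.66,0],"delta_rot":[0,0,0]},{"travel":[0.94,-0.66,0],"delta_rot":[0,0,0]}]' 0 20
python3 -m jog '[{"travel":[0.94,-0.66,0],"delta_rot":[0,0,0]},{"travel":[0.94,-0.66,0],"delta_rot":[0,0,0]},{"travel":[0.94,-0.66,0],"delta_rot":[0,0,0]},{"travel":[0.94,-0.66,0],"delta_rot":[0,0,0]},{"travel":[0.94,-0.66,0],"delta_rot":[0,0,0]},{"travel":[0.94,-0.66,0],"delta_rot":[0,0,0]},{"travel":[0.94,-0.66,0],"delta_rot":[0,0,0]},{"travel":[0.94,-0.66,0],"delta_rot":[0,0,0]}]'
```

```text
time: 0.9
tcp_pos: [322.6, -437.2, 231.3]
ee_rot: [-0.0, 0.983, 0.184, -0.0]
ft_force: [-0.7, -0.1, 0.2]
opening: 0.3
grasp_force: 0.0
time: 1.7
tcp_pos: [424.4, -284.4, 231.3]
ee_rot: [-0.0, 0.983, 0.184, -0.0]
ft_force: [0.3, -0.1, -1.0]
opening: 0.1
grasp_force: 0.0
```

```bash
python3 -m jog '[{"travel":[0.73,-0.98,0],"delta_rot":[0,0,0]},{"travel":[0.73,-0.98,0],"delta_rot":[0,0,0]},{"travel":[0.73,-0.98,0],"delta_rot":[0,0,0]},{"travel":[0.73,-0.98,0],"delta_rot":[0,0,0]},{"travel":[0.73,-0.98,0],"delta_rot":[0,0,0]},{"travel":[0.73,-0.98,0],"delta_rot":[0,0,0]},{"travel":[0.73,-0.98,0],"delta_rot":[0,0,0]},{"travel":[0.73,-0.98,0],"delta_rot":[0,0,0]}]'
python3 -m jog '[{"travel":[0.73,-0.98,0],"delta_rot":[0,0,0]},{"travel":[0.73,-0.98,0],"delta_rot":[0,0,0]},{"travel":[0.73,-0.98,0],"delta_rot":[0,0,0]},{"travel":[0.73,-0.98,0],"delta_rot":[0,0,0]},{"travel":[0.73,-0.98,0],"delta_rot":[0,0,0]},{"travel":[0.73,-0.98,0],"delta_rot":[0,0,0]},{"travel":[0.73,-0.98,0],"delta_rot":[0,0,0]},{"travel":[0.6,-0.85,0],"delta_rot":[0,0,0]}]'
python3 -m jog '[{"travel":[0,0,1],"delta_rot":[0,0,0.6]},{"travel":[0,0,1],"delta_rot":[0,0,0.6]},{"travel":[0,0,1],"delta_rot":[0,0,0.6]},{"travel":[0,0,1],"delta_rot":[0,0,0.6]},{"travel":[0,0,0],"delta_rot":[0,0,0]},{"travel":[0,0,0],"delta_rot":[0,0,0]}]'
```

```text
time: 2.5
tcp_pos: [476.0, -96.0, 231.2]
ee_rot: [-0.0, 0.983, 0.184, -0.0]
ft_force: [0.4, -0.2, 0.0]
opening: -0.2
grasp_force: 0.0
time: 3.3
tcp_pos: [526.6, 89.1, 231.2]
ee_rot: [-0.0, 0.983, 0.184, -0.0]
ft_force: [0.3, -0.0, -0.1]
opening: -0.1
grasp_force: 0.0
time: 3.9
tcp_pos: [526.8, 87.7, 151.6]
ee_rot: [0.0, 0.998, 0.06, -0.0]
ft_force: [0.9, -0.4, 0.1]
opening: -0.1
grasp_force: 0.0
```

```bash
python3 -m jog '[{"travel":[0.08,-0.2,0.8],"delta_rot":[0,0,0]},{"travel":[0,0,1],"delta_rot":[0,0,0]},{"travel":[0,0,1],"delta_rot":[0,0,0]},{"travel":[0,0,0.4],"delta_rot":[0,0,0]},{"travel":[0,0,0],"delta_rot":[0,0,0]},{"travel":[0,0,0.1],"delta_rot":[0,0,0]},{"travel":[0,0,0.1],"delta_rot":[0,0,0]},{"travel":[0,0,0],"delta_rot":[0,0,0]}]'
python3 -m jog '[{"travel":[0,0,0.05],"delta_rot":[0,0,0]},{"travel":[0,0,0.05],"delta_rot":[0,0,0]},{"travel":[0,0,0],"delta_rot":[0,0,0]}]'
```

```text
time: 4.7
tcp_pos: [528.4, 91.5, 83.8]
ee_rot: [0.0, 0.998, 0.059, 0.0]
ft_force: [0.2, -0.2, -0.1]
opening: 0.3
grasp_force: 0.0
time: 5.0
tcp_pos: [528.2, 91.5, 81.2]
ee_rot: [0.0, 0.998, 0.059, -0.0]
ft_force: [-0.8, -0.4, -0.1]
opening: -0.1
grasp_force: 0.0
```

```bash
python3 -m jog '[{"travel":[0,0,0.05],"delta_rot":[0,0,0]},{"travel":[0,0,0.05],"delta_rot":[0,0,0]},{"travel":[0,0,0],"delta_rot":[0,0,0]}]'
python3 -m jog '[{"travel":[0,0,0.05],"delta_rot":[0,0,0]},{"travel":[0,0,0.05],"delta_rot":[0,0,0]},{"travel":[0,0,0],"delta_rot":[0,0,0]}]'
python3 -m jog '[{"travel":[0,0,0.05],"delta_rot":[0,0,0]},{"travel":[0,0,0.05],"delta_rot":[0,0,0]},{"travel":[0,0,0],"delta_rot":[0,0,0]}]'
```

```text
time: 5.3
tcp_pos: [528.1, 91.5, 79.1]
ee_rot: [0.0, 0.998, 0.059, -0.0]
ft_force: [-0.4, -1.2, 0.1]
opening: -0.1
grasp_force: 0.0
time: 5.6
tcp_pos: [528.2, 91.6, 77.4]
ee_rot: [0.0, 0.998, 0.059, 0.0]
ft_force: [-0.7, -0.1, 1.7]
opening: 0.1
grasp_force: 1.2
time: 5.9
tcp_pos: [528.2, 91.5, 75.3]
ee_rot: [0.0, 0.998, 0.059, 0.0]
ft_force: [-0.3, -0.7, 2.6]
opening: -0.1
grasp_force: 1.4
```

The plate gives: 1.7–2.6 N while sinking below the sheet. I'll press it to its stop.

```bash
python3 -m jog '[{"travel":[0,0,0.05],"delta_rot":[0,0,0]},{"travel":[0,0,0.05],"delta_rot":[0,0,0]},{"travel":[0,0,0.05],"delta_rot":[0,0,0]},{"travel":[0,0,0],"delta_rot":[0,0,0]},{"travel":[0,0,0],"delta_rot":[0,0,0]}]'
python3 - <<'E'
from cell import robot
import cv2
c=robot.capture("top"); cv2.imwrite("pics/top2.png",c["image"][140:300,180:420][:,:,::-1])
E
```

```text
time: 6.4
tcp_pos: [528.2, 91.6, 72.8]
ee_rot: [0.0, 0.998, 0.059, 0.0]
ft_force: [-2.5, -0.5, 11.5]
opening: -0.2
grasp_force: 6.0
```

View pics/top2.png

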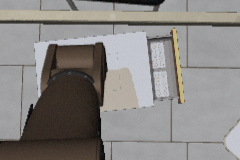

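The top view shows the drawer sprung out: the wooden front is at crop (178,65), with the open tray behind it. I'll rise, move out over the tray and measure.

```bash
python3 -m jog '[{"travel":[0,0,-0.5],"delta_rot":[0,0,0]},{"travel":[0,0,-1],"delta_rot":[0,0,0]},{"travel":[0,0,-1],"delta_rot":[0,0,0]},{"travel":[0,0,-0.5],"delta_rot":[0,0,0]},{"travel":[-0.1,0.9,0],"delta_rot":[0,0,0]},{"travel":[-0.1,0.9,0],"delta_rot":[0,0,0]},{"travel":[-0.1,0.9,0],"delta_rot":[0,0,0]},{"travel":[-0.1,0.9,0],"delta_rot":[0,0,0]}]'
python3 -m jog '[{"travel":[-0.1,0.9,0],"delta_rot":[0,0,0]},{"travel":[0,0.9,0],"delta_rot":[0,0,0]},{"travel":[0,0.9,0],"delta_rot":[0,0,0]},{"travel":[0,0.9,0],"delta_rot":[0,0,0]},{"travel":[0,0,0],"delta_rot":[0,0,0]},{"travel":[0,0,0],"delta_rot":[0,0,0]}]'
python3 - <<'E'
from cell import robot
from h import *
print(robot.state()["tcp_pos"])
c=robot.capture("top"); np.savez("top3.npz",**c); W=cloud(c)
P=W.reshape(-1,3); ctr=np.array([520.3,75.6]); ax=np.array([-.115,.993]); ay=np.array([-.993,-.115])
q=np.stack([(P[:,:2]-ctr)@ax,(P[:,:2]-ctr)@ay,P[:,2]],1)
s=q[(q[:,0]<-190)&(q[:,0]>-330)&(abs(q[:,1])<107)&(abs(q[:,2]-78)<8)]
print(len(s),np.percentile(s[:,0],[0,5,50,95,100]))
cv2.imwrite("pics/top3.png",cv2.resize(c["image"][140:290,200:420],(660,450))[:,:,::-1])
E
```

```text
time: 7.25
tcp_pos: [528.5, 18.5, 132.1]
ee_rot: [0.0, 0.998, 0.059, -0.0]
ft_force: [-0.9, 0.1, 0.5]
opening: 0.1
grasp_force: 0.0
time: 7.85
tcp_pos: [535.0, -52.6, 132.0]
ee_rot: [-0.0, 0.998, 0.059, -0.0]
ft_force: [0.2, -0.6, -0.8]
opening: 0.1
grasp_force: 0.0
[535.00778743 -52.55971656 132.01881744]
330 [-247.41736277 -246.57786778 -240.83538896 -235.18137925 -234.68993754]
```

View pics/top3.png

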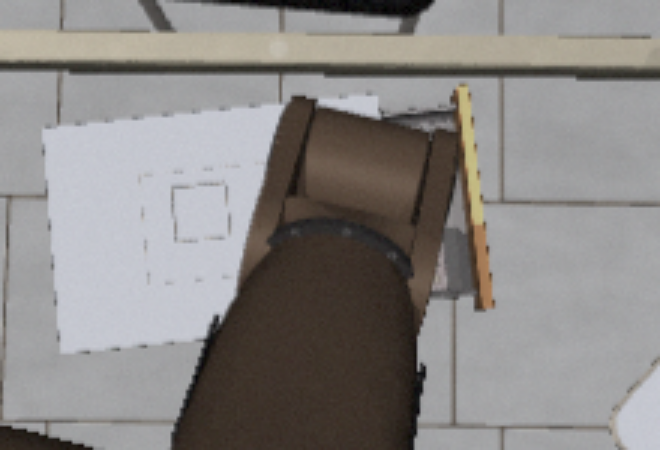

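The picture shows the front at (473,200). Its inner face measures box-x −235, so the drawer is 75 mm out, as expected. The plate has come back up. Next I'll go over the middle of the gap and descend.

```bash
python3 -m jog '[{"travel":[0,0.86,0],"delta_rot":[0,0,0]},{"travel":[0,0.86,0],"delta_rot":[0,0,0]},{"travel":[0,0.86,0],"delta_rot":[0,0,0]},{"travel":[0,0.86,0],"delta_rot":[0,0,0]},{"travel":[0,0,0],"delta_rot":[0,0,0]},{"travel":[0,0,0.7],"delta_rot":[0,0,0]},{"travel":[0,0,0.7],"delta_rot":[0,0,0]},{"travel":[0,0,0.7],"delta_rot":[0,0,0]}]'
python3 -m jog '[{"travel":[0,0,0.5],"delta_rot":[0,0,0]},{"travel":[0,0,0.5],"delta_rot":[0,0,0]},{"travel":[0,0,0],"delta_rot":[0,0,0]}]'
```

```text
time: 8.7
tcp_pos: [543.3, -121.0, 89.8]
ee_rot: [0.0, 0.998, 0.059, 0.0]
ft_force: [-0.1, -0.7, -0.3]
opening: -0.0
grasp_force: 0.0
time: 9.0
tcp_pos: [543.0, -120.8, 69.2]
ee_rot: [-0.0, 0.998, 0.059, -0.001]
ft_force: [-0.1, -0.7, -0.2]
opening: 0.2
grasp_force: 0.0
```

```bash
python3 -m jog '[{"travel":[0,0,0.55],"delta_rot":[0,0,0]},{"travel":[0,0,0.55],"delta_rot":[0,0,0]},{"travel":[0,0.25,0],"delta_rot":[0,0,0]},{"travel":[0,0.25,0],"delta_rot":[0,0,0]},{"travel":[0,0.25,0],"delta_rot":[0,0,0]},{"travel":[0,0.25,0],"delta_rot":[0,0,0]},{"travel":[0,0.25,0],"delta_rot":[0,0,0]},{"travel":[0,0.25,0],"delta_rot":[0,0,0]}]'
python3 -m jog '[{"travel":[0,0.25,0],"delta_rot":[0,0,0]},{"travel":[0,0.25,0],"delta_rot":[0,0,0]},{"travel":[0,0.25,0],"delta_rot":[0,0,0]},{"travel":[0,0.25,0],"delta_rot":[0,0,0]},{"travel":[0,0.25,0],"delta_rot":[0,0,0]},{"travel":[0,0.25,0],"delta_rot":[0,0,0]}]'
```

```text
time: 9.8
tcp_pos: [547.1, -151.2, 48.5]
ee_rot: [0.0, 0.998, 0.059, 0.0]
ft_force: [-0.1, 1.7, 0.9]
opening: -0.2
grasp_force: 0.8
time: 10.4
tcp_pos: [550.5, -180.9, 48.3]
ee_rot: [0.0, 0.998, 0.059, -0.0]
ft_force: [0.0, 2.1, 0.9]
opening: -0.1
grasp_force: 0.9
```

```bash
python3 -m jog '[{"travel":[0,0.25,0],"delta_rot":[0,0,0]},{"travel":[0,0.25,0],"delta_rot":[0,0,0]},{"travel":[0,0.25,0],"delta_rot":[0,0,0]},{"travel":[0,0.25,0],"delta_rot":[0,0,0]},{"travel":[0,0.1,0],"delta_rot":[0,0,0]},{"travel":[0,0.1,0],"delta_rot":[0,0,0]},{"travel":[0,0,0],"delta_rot":[0,0,0]}]'
python3 - <<'E'
from cell import robot
from h import *
c=robot.capture("top"); W=cloud(c)
P=W.reshape(-1,3); ctr=np.array([520.3,75.6]); ax=np.array([-.115,.993]); ay=np.array([-.993,-.115])
q=np.stack([(P[:,:2]-ctr)@ax,(P[:,:2]-ctr)@ay,P[:,2]],1)
s=q[(q[:,0]<-250)&(q[:,0]>-360)&(abs(q[:,1])>60)&(abs(q[:,1])<107)&(abs(q[:,2]-78)<6)]
print(len(s),np.percentile(s[:,0],[0,5,50,95,100]))
E
```

```text
time: 11.1
tcp_pos: [553.4, -204.7, 48.3]
ee_rot: [0.0, 0.998, 0.059, 0.0]
ft_force: [0.4, -0.5, 0.8]
opening: 0.1
grasp_force: 0.0
11 [-305.70740151 -305.24614171 -302.11717122 -296.47040767 -296.4229678 ]
```

The drawer is about 135 mm out. I'll ease it on to the stop.

```bash
python3 -m jog '[{"travel":[0,0.1,0],"delta_rot":[0,0,0]},{"travel":[0,0.1,0],"delta_rot":[0,0,0]},{"travel":[0,0,0],"delta_rot":[0,0,0]}]'
python3 -m jog '[{"travel":[0,0.05,0],"delta_rot":[0,0,0]},{"travel":[0,0.05,0],"delta_rot":[0,0,0]},{"travel":[0,0,0],"delta_rot":[0,0,0]}]'
```

```text
time: 11.45
tcp_pos: [553.8, -208.6, 48.3]
ee_rot: [0.0, 0.998, 0.059, 0.0]
ft_force: [0.9, -0.5, 0.0]
opening: 0.0
grasp_force: 0.0
time: 11.75
tcp_pos: [554.1, -210.5, 48.3]
ee_rot: [0.0, 0.998, 0.059, 0.0]
ft_force: [0.6, -1.0, -1.1]
opening: 0.2
grasp_force: 0.1
```

```bash
python3 -m jog '[{"travel":[0,0.05,0],"delta_rot":[0,0,0]},{"travel":[0,0.05,0],"delta_rot":[0,0,0]},{"travel":[0,0,0],"delta_rot":[0,0,0]}]'
python3 - <<'E'
from cell import robot
from h import *
c=robot.capture("top"); W=cloud(c)
P=W.reshape(-1,3); ctr=np.array([520.3,75.6]); ax=np.array([-.115,.993]); ay=np.array([-.993,-.115])
q=np.stack([(P[:,:2]-ctr)@ax,(P[:,:2]-ctr)@ay,P[:,2]],1)
s=q[(q[:,0]<-250)&(q[:,0]>-360)&(abs(q[:,1])<107)&(abs(q[:,2]-78)<6)]
print(len(s),np.percentile(s[:,0],[0,5,50,95,100]))
cv2.imwrite("pics/top4.png",cv2.resize(c["image"][140:290,200:420],(660,450))[:,:,::-1])
E
```

```text
time: 12.05
tcp_pos: [554.1, -211.1, 48.3]
ee_rot: [-0.001, 0.998, 0.059, -0.0]
ft_force: [0.8, 9.6, 2.9]
opening: 0.2
grasp_force: 4.8
7 [-312.16774331 -311.77019483 -307.22226431 -302.93104033 -302.23303083]
```

View pics/top4.png

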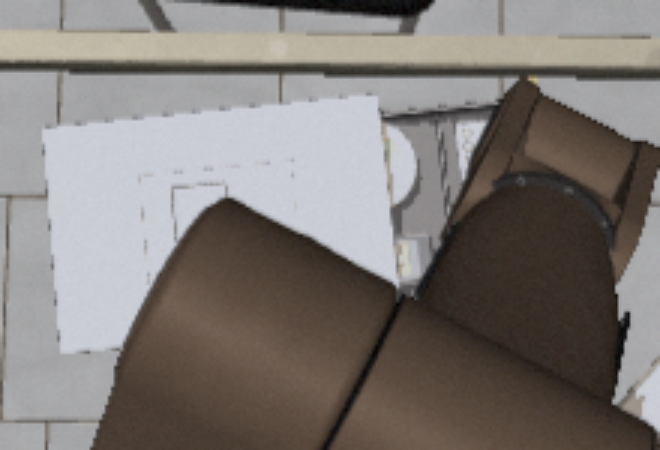

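The 9.6 N reaction shows the drawer is at its stop, 140 mm out, and the tray is visible at (430,180) with the salve still in it. I'll back off, rise clear and move over to the box side.

```bash
python3 -m jog '[{"travel":[0,-0.3,0],"delta_rot":[0,0,0]},{"travel":[0,-0.5,0],"delta_rot":[0,0,0]},{"travel":[0,0,-0.5],"delta_rot":[0,0,0]},{"travel":[0,0,-1],"delta_rot":[0,0,0]},{"travel":[0,0,-1],"delta_rot":[0,0,0]},{"travel":[0,0,-1],"delta_rot":[0,0,0]},{"travel":[0,0,-1],"delta_rot":[0,0,0]},{"travel":[0,0,-1],"delta_rot":[0,0,0]}]'
python3 -m jog '[{"travel":[0,-1,-1],"delta_rot":[0,0,0]},{"travel":[0,-1,0],"delta_rot":[0,0,0]},{"travel":[0,-1,0],"delta_rot":[0,0,0]},{"travel":[0,-1,0],"delta_rot":[0,0,0]},{"travel":[0,-1,0],"delta_rot":[0,0,0]},{"travel":[0,-1,0],"delta_rot":[0,0,0]},{"travel":[0,0,0],"delta_rot":[0,0,0]},{"travel":[0,0,0],"delta_rot":[0,0,0]}]'
python3 - <<'E'
from cell import robot
from h import *
c=robot.capture("top"); W=cloud(c)
P=W.reshape(-1,3); ctr=np.array([520.3,75.6]); ax=np.array([-.115,.993]); ay=np.array([-.993,-.115])
q=np.stack([(P[:,:2]-ctr)@ax,(P[:,:2]-ctr)@ay,P[:,2]],1)
s=q[(q[:,0]<-250)&(q[:,0]>-360)&(abs(q[:,1])<107)&(abs(q[:,2]-78)<6)]
print(len(s),np.percentile(s[:,0],[0,5,50,95,100]))
for n,(a,b,e,g) in dict(tumbler=(140,185,160,195),mug=(430,480,192,225),jar=(418,450,145,175)).items():
    t=W[e:g,a:b].reshape(-1,3); t=t[(t[:,2]>75)&(t[:,2]<110)]; print(n,len(t),t.min(0),t.max(0))
E
```

```text
time: 12.9
tcp_pos: [552.4, -196.5, 160.0]
ee_rot: [0.0, 0.998, 0.059, 0.0]
ft_force: [-0.4, -0.1, 0.5]
opening: 0.4
grasp_force: 0.0
time: 13.7
tcp_pos: [538.4, -77.4, 179.0]
ee_rot: [0.0, 0.998, 0.06, 0.0]
ft_force: [-0.8, -0.3, -0.1]
opening: 0.2
grasp_force: 0.0
317 [-312.5339211  -311.53784053 -305.78150229 -300.51136584 -299.54349196]
tumbler 162 [579.72249862 357.79996302  75.40913449] [660.26280696 439.65646401  98.16497468]
mug 517 [ 512.21396136 -495.29336659   75.00782759] [ 580.30616589 -401.47264294  101.60048605]
jar 349 [ 646.33492454 -416.09112351   76.9619979 ] [ 704.90941792 -358.34461073   96.68242023]
```

The inner face measures box-x −300, so the drawer is 140 mm out. The tumbler, mug and jar haven't moved.

```bash
python3 -c "
from cell import robot
print(robot.hand_in())"
```

```text
the job is handed in; nothing more can be done
None
```

Job handed in: I pressed the release plate and the drawer sprang to about 75 mm. I then pushed it to its 140 mm stop, with the tumbler, mug and jar unmoved and nothing taken out; hand-in returned no verdict.

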